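# Tighten the wing nut on a display cake tier with fingertip strokes

### The job

Tighten the loose wing nut that clamps the white display tier to its stand: push its wings round clockwise (seen from above) with a fingertip, stroke after stroke, until it is fully tight and turns no further. Only push it, do not take it between the fingers. Do not lift the stand or shove it about, leave the tub, nozzle and jar where they are, and finish clear of everything.

Things in the scene. Friction and masses are not known exactly. Their poses are not given: they have to be found in the camera images.
- stand: Display stand, about 3.2 kg, loose on the table: round steel base plate 220 mm across, 12 mm thick; on it a white foam cake tier 150 mm across, up to 97 mm; on that a black plastic pressure disc 120 mm across, its top 102 mm above the table. A steel threaded rod, 12 mm thick, stands on its vertical axis up to 150 mm. Origin: centre of the base's underside, z up, x towards the dowel.
- dowel_top (a point): Centre of the top of the one upright wooden dowel on the disc, 12 mm thick, 150 mm above the table, 48 mm from the rod's axis in the stand's own +x direction (roughly away from the robot). A finger pushing a wing cannot sweep past it.
- wingnut (a joint): Turn of the brass wing nut, rad, growing clockwise seen from above. Starts between 0.9 and 2.9; hard stop, fully tight, at 6.28. At 0 and 6.28 (and 3.14) the line of its wings points at the dowel; at q it is turned q clockwise from there. It stays where it is left (0.05 N m of friction, about 2 N at a wing) and keeps its height. Below 0 it is being unscrewed.
- nut_mid (a point): Point on the wing nut's axis, 120.5 mm above the table, turning with the nut: x along the wings, z up. Hub 24 mm across, 102.5 to 118.5 mm above the table. Two opposite upright flat wings, 5 mm thick, each a rounded ear reaching 38 mm from the axis, 107 to 135 mm above the table, fullest at 122 mm and 25 mm from the axis. The wing tips clear the dowel by 4 mm.
- tub: White open icing tub, 90 mm across, 60 mm high, loose bystander. Origin: centre of its underside.
- nozzle: Steel piping nozzle, a cone 34 mm across and 48 mm high, loose bystander. Origin: centre of its underside.
- jar: Small lidded jar, 48 mm across and 75 mm high, loose bystander. Origin: centre of its underside.
Not all that is in view belongs to the job. Of the things that look like the stand, the largest one is meant.

How it is judged (in metres and radians):
At the end, for the whole second after the job is handed in: The wing nut is at rest within 0.2 rad of its tight stop (joint above 6.08); the stand is upright, at rest and within 40 mm of where it started; tub, nozzle and jar are within 30 mm of where they started (value of joint wingnut above 6.08 rad and velocity of joint wingnut between -0.05 and 0.05 rad/s and distance of stand from where it was at the start of the episode below 0.04 m and angle between stand's own z axis and vertical below 0.03 rad and linear speed of stand below 0.01 m/s and distance of each of tub, nozzle, jar from where it was at the start of the episode below 0.03 m); the robot touches nothing.
It fails at once if the wing nut is unscrewed (joint below -0.1) (value of joint wingnut below -0.1 rad).
It fails at once if the wing nut is taken between the fingers (the grasp point is on the wings' plane, at the nut, while the fingers touch) (contact force between the fingers and stand above 1 N and x of the grasp point in the frame of nut_mid between -0.04 and 0.04 m and y of the grasp point in the frame of nut_mid between -0.005 and 0.005 m and z of the grasp point in the frame of nut_mid below 0.035 m).
It fails at once if the stand is lifted by 10 mm, tipped by 0.15 rad or shoved by 40 mm (height (world z) of stand above 0.01 m or angle between stand's own z axis and vertical above 0.15 rad or distance of stand from where it was at the start of the episode above 0.04 m).
It fails at once if the tub, nozzle or jar is moved by 30 mm or lifted (distance of any of tub, nozzle, jar from where it was at the start of the episode above 0.03 m or height (world z) of any of tub, nozzle, jar above 0.015 m).
It also fails if it takes over 70 s, if anything falls off the work surface, if the arm or the gripper's body presses on something with over 40 N, if the wrist force passes 120 N, or if a joint passes its speed limit or range.

### The arm

A 7-joint arm with a two-finger parallel gripper is mounted at the origin on the work surface. World frame = base frame: x ahead of the robot, y to its left, z up, the work surface at z = 0. Lengths are in mm, angles in rad, forces in N, time in s.
With the tool pointing down it reaches from about 400 to 875 mm from the base axis. Payload 4.4 kg.
Tool frame: the origin (TCP) lies midway between the tips of the shut fingers; the grasp point (between the pads) lies grasp_offset behind it (grasp_offset is the distance from the TCP to the grasp point, in mm); z points along the fingers, y is the line along which they close (so a half turn about z gives the same grasp; the last joint's range is limited). The gripper opens to 85 mm and grips with 20 to 120 N. Pads are 22 mm wide; open, the fingers measure 114 mm over their backs; the gripper's body (76 mm by 85 mm) begins 54 mm behind the grasp point. The pads swing forward as they close: fully open they stand 13 mm farther back than shut.
Start: joints at [-1.243, 0.628, 0.038, 1.517, -0.027, 0.996, -0.02], TCP at [249.383, 600.271, 231.313] pointing down, gripper open.
Joint ranges: [-3.06, 3.06], [-0.37, 2.12], [-1.25, 1.32], [0.18, 2.47], [-1.1, 4.24], [0.23, 1.98], [-2.94, 2.94]. Speed limits (rad/s): [2.57, 2.57, 3.14, 3.14, 3.14, 3.14, 3.14].

### API

Orientations are given as [roll, pitch, yaw] about the fixed x, y, z axes, in that order (R = Rz(yaw) Ry(pitch) Rx(roll)).
In Python, from cell import * gives the robot as it stands. The module is installed in compiled form; this text tells all that it offers.
- The arm moves only by the shell command python3 -m jog 'ROWS'. ROWS is a JSON object of lists of equal length, an entry for each row: "angular": the turn, a rotation vector about the tool's x, y, z in degrees, a list of three; "travel": the shift along the tool's x, y, z in cm, a list of three; "fingers": the closure, from 0 (fully open) to 1 (shut). In form: {"angular": [[rx, ry, rz], ...], "travel": [[tx, ty, tz], ...], "fingers": [fingers, ...]}. A call has 1 to 5 rows; each row is the pose to reach, as a shift and turn from the pose commanded when the call began, along the tool's axes at that moment; what a row does not reach only later rows make up. A row lasts 1/8 s, in which the tool goes at most 62.5 mm and 10.7 degrees, less where a joint would pass 70% of its speed; a pose out of reach is approached as far as the arm can. A call with a gripper value outside its range is refused whole. The fingers move at their own pace and stop on an object; the grip force is fixed at half the most. Time passes only in rows, so rows that repeat a pose let the fingers close. It gives the time, the measured TCP pose, the force and the opening at its end, in the units of the state.
- read_state(): the state, without advancing time (a new reading comes with each control period).
- get_image(name): name is "scene" or "top"; returns the picture (420x560x3 uint8, red, green, blue); there is no depth.
- camera_model(name): a dict with "mtx" (3x3 intrinsics, pixels), "T" (4x4, takes a point from camera to world coordinates). Camera axes: x right, y down, z forward; pixel columns grow to the right and rows downward; lengths in mm; the calibration is good to about 2 mm. A picture is of the moment at which its call begins. camera_model takes no time and is no camera call.
- finish_job(): hands the job in, once; it reports no verdict.
The state is a dict: "clock": time; "qpos": joint angles; "qd": joint speeds; "tau": joint torques, N m; "eef_pos": TCP position; "tool_rot": TCP orientation; "force": force on the tool from outside, world axes, zero at the start; "torque": the same for the moment, N m; "width": finger opening in mm.
Only numpy, scipy, OpenCV 4.12 (cv2) and the standard library are available. Lean on these libraries where they do the work, as an engineer would, in place of code of your own. Each camera call takes 0.05 s, during which the arm holds its last target. There are 200 camera calls.

## Working session

There is one attempt and no reset: what is moved stays moved. The work goes in short steps, Python scripts to look and compute and a shell command to move; the robot and the scene stay as the last step left them, time stands still between calls to the robot, and variables do not carry over. Pictures are saved under pics/ and viewed, on a budget of 10 in all, crops included, one or two more only if the job needs it, and the job is handed in when it is done.

```bash
mkdir -p pics; python3 - <<'E'
from cell import *
import cv2,numpy as np
s=read_state();print(s)
for n in("scene","top"):
    im=get_image(n);cv2.imwrite(f"pics/{n}0.png",im[:,:,::-1]);m=camera_model(n);print(n,np.round(m["mtx"],1).tolist(),np.round(m["T"],3).tolist())
E
```

```text
{'clock': 0.0, 'qpos': array([-1.24278547,  0.62936324,  0.03844706,  1.51833681, -0.02702132,
        0.99628921, -0.02003576]), 'qd': array([0.00144928, 0.00038148, 0.00107297, 0.00098415, 0.00130186,
       0.00093528, 0.00083978]), 'tau': array([ 5.56720825e-04, -5.63393605e+01,  1.22668114e+00, -1.93439251e+01,
        1.11319392e-02,  1.07911817e-02, -1.34609092e-06]), 'eef_pos': array([249.14850483, 599.69719575, 230.38805015]), 'tool_rot': array([-3.13971406e+00,  1.02079709e-05,  2.74773102e+00]), 'force': array([-0.04823878,  0.28370771, -0.2803169 ]), 'torque': array([ 0.03337149, -0.03343533, -0.00397924]), 'width': 85.36027439324812}
scene [[436.6, 0.0, 279.0], [0.0, 436.6, 208.0], [0.0, 0.0, 1.0]] [[-0.476, 0.508, -0.718, 1271.909], [0.879, 0.253, -0.404, 448.132], [-0.024, -0.823, -0.567, 722.749], [0.0, 0.0, 0.0, 1.0]]
top [[419.5, 0.0, 271.0], [0.0, 419.5, 214.0], [0.0, 0.0, 1.0]] [[-0.006, -0.996, 0.092, 423.083], [-1.0, 0.006, -0.003, -3.588], [0.003, -0.092, -0.996, 1201.274], [0.0, 0.0, 0.0, 1.0]]
```

View pics/scene0.png

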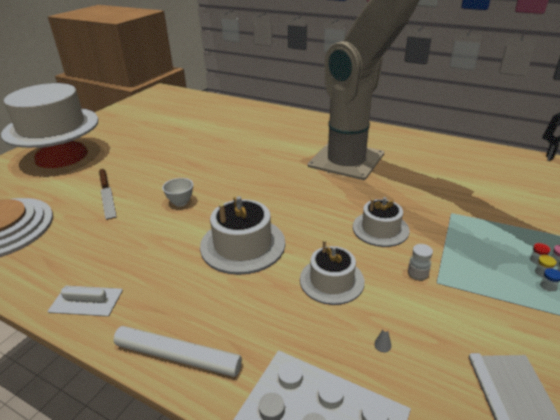

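View pics/top0.png

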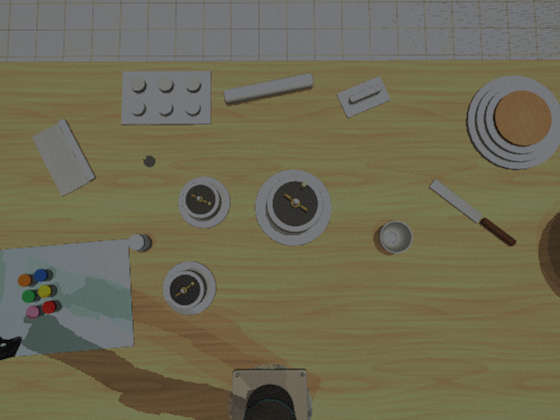

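Three things look like the stand. Top-view pixels are (293,207), (204,202) and (189,289). The first is clearly the largest, so that's the one I'll use. Next is a close crop of it, with measurements.

```bash
cat > h.py <<'E'
import numpy as np, cv2
from cell import *
def ray(n,u,v):
    m=camera_model(n);T=np.array(m["T"]);d=T[:3,:3]@np.linalg.solve(m["mtx"],[u,v,1.]);return T[:3,3],d
def onz(n,u,v,z):
    o,d=ray(n,u,v);return (o+d*(z-o[2])/d[2])
def proj(n,p):
    m=camera_model(n);T=np.array(m["T"]);q=m["mtx"]@(T[:3,:3].T@(np.array(p,float)-T[:3,3]));return q[:2]/q[2]
def crop(n,u,v,h,size=(400,400)):
    im=get_image(n)[:,:,::-1];return cv2.resize(im[v-h:v+h,u-h:u+h],size,interpolation=cv2.INTER_CUBIC)
E
python3 - <<'E'
from h import *
a=crop("top",295,204,25);b=crop("scene",240,215,30)
cv2.imwrite("pics/c1.png",cv2.convertScaleAbs(np.hstack([a,b]),alpha=1.5))
im=get_image("top");hsv=cv2.cvtColor(im,cv2.COLOR_RGB2HSV)
sub=hsv[160:255,245:345]
m=((sub[:,:,1]<60)&(sub[:,:,2]>85)).astype(np.uint8)
c=max(cv2.findContours(m,0,2)[0],key=cv2.contourArea)
e=cv2.fitEllipse(cv2.convexHull(c));print(e)
p=onz("top",e[0][0]+245,e[0][1]+160,10);print("base",p,(e[1][0]*(1190/419.5)))
# gold
g=((hsv[:,:,1]>90)&(hsv[:,:,2]>70)).astype(np.uint8)
yy,xx=np.mgrid[:420,:560];g[(xx-296)**2+(yy-204)**2>21**2]=0
n,l,st,ce=cv2.connectedComponentsWithStats(g)
for i in range(1,n):
    if st[i,4]>3:
        q=np.argwhere(l==i)[:,::-1].astype(np.float32);print(st[i],ce[i],onz("top",*ce[i],122),onz("top",*ce[i],150),cv2.fitLine(q,2,0,.01,.01).ravel())
E
```

```text
((47.8907356262207, 47.10301971435547), (76.47937774658203, 77.19888305664062), 106.70365142822266)
base [552.46599497 -69.99266747  10.        ] 216.94984390567967
[284 194  24  17  70] [295.1        202.54285714] [552.14957498 -69.60176598 122.        ] [548.8011427  -67.88914816 150.        ] [  0.8174106    0.57605547 295.1        202.54286   ]
```

View pics/c1.png

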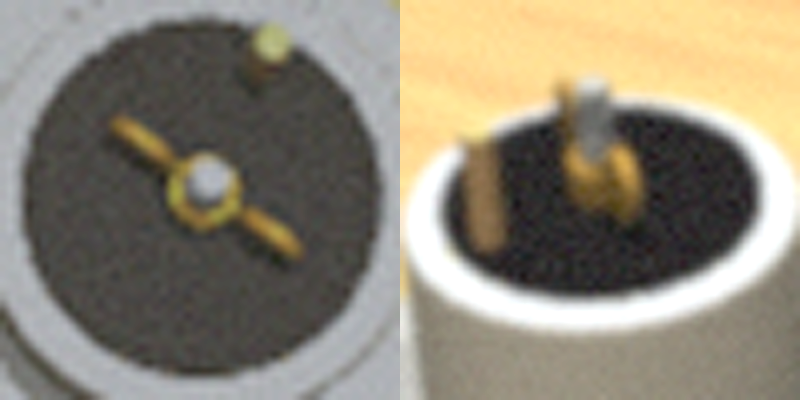

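The crop confirms the choice: a black disc with a brass wing nut, wing ends at crop (115,120) and (302,252), rod top at (207,180) and dowel top at (270,43). Next I turn these into positions and plan the approach.

```bash
cat >> h.py <<'E'
def plan(nut,wing_deg,r,back,z):
    """tool x outward along the wing, TCP `back` mm behind it; shift in cm / turn in deg, tool axes now"""
    from scipy.spatial.transform import Rotation as R
    s=read_state();Rt=R.from_euler('xyz',s["tool_rot"]);w=np.radians(wing_deg)
    x=np.array([np.cos(w),np.sin(w)]);y=np.array([np.sin(w),-np.cos(w)])
    tgt=np.r_[np.array(nut)+r*x-back*y,z]
    print("target",tgt.round(1),"shift cm",(Rt.inv().apply(tgt-s["eef_pos"])/10).round(2),"rz",round((np.degrees(s["tool_rot"][2])-wing_deg+180)%360-180,1))
E
python3 - <<'E'
from h import *
P=lambda u,v:(270+u/8-.5+.06,179+v/8-.5+.06)
rod=onz("top",*P(207,180),150);dow=onz("top",*P(270,43),150)
A=onz("top",*P(115,120),125);B=onz("top",*P(302,252),125)
d=dow-rod;w=A-B
print(rod,dow,np.hypot(*d[:2]),"mid",(A+B)/2,"len",np.hypot(*w[:2]))
dd=np.degrees(np.arctan2(d[1],d[0]));ww=np.degrees(np.arctan2(w[1],w[0]));print("dowel",dd,"wing",ww,ww-180,"q",np.radians(dd-ww+180))
# scene check of rod & dowel tops
print(proj("scene",rod),proj("scene",dow),"seen",(210+(592-400)/400*60,185+80/400*60),(210+(480-400)/400*60,185+138/400*60))
plan(((A+B)/2)[:2],ww-180,24,24,200)
import cell;print([k for k in dir(cell) if 'grasp' in k], getattr(cell,'grasp_offset',None))
E
```

```text
[552.56441641 -68.77743086 150.        ] [596.14889933 -89.23106377 150.        ] 48.14517889564069 mid [553.72720288 -70.73757043 125.        ] len 73.90348244406286
dowel -25.140056675155698 wing 54.16238706125998 -125.83761293874002 q 1.7575039055117854
[238.11172845 197.57207391] [220.72998752 204.56147771] seen (238.8, 197.0) (222.0, 205.7)
target [ 559.1 -104.2  200. ] shift cm [-55.64 -53.14   3.13] rz -76.7
['grasp_offset'] 18.700000000000003
```

```bash
python3 -m jog '{"angular":[[0,0,-10],[0,0,-20],[0,0,-30],[0,0,-40],[0,0,-50]],"travel":[[-4,-4,0],[-8,-8,0],[-12,-12,0],[-16,-16,0],[-20,-20,0]],"fingers":[1,1,1,1,1]}'; python3 -c "
from h import *
print(read_state()['qpos'].round(2));plan((552.9,-69.7),-125.8,24,24,231)"
```

```text
clock: 0.88
eef_pos: [358.0, 337.1, 231.4]
tool_rot: [-3.141, 0.001, -2.657]
force: [1.4, -0.6, -0.1]
width: -0.1
[-0.67  0.41 -0.2   1.94  0.11  0.8   1.13]
target [ 558.3 -103.2  231. ] shift cm [  2.79 -48.29   0.05] rz -26.4
```

```bash
python3 -m jog '{"angular":[[0,0,-6],[0,0,-12],[0,0,-18],[0,0,-24],[0,0,-26.4]],"travel":[[0.5,-6,0],[1,-12,0],[1.5,-18,0],[2,-24,0],[2.2,-30,0]],"fingers":[1,1,1,1,1]}'; python3 -c "
from h import *
print(read_state()['qpos'].round(2));plan((552.9,-69.7),-125.8,24,24,200)"
```

```text
clock: 1.5
eef_pos: [476.6, 60.5, 231.5]
tool_rot: [-3.141, 0.0, -2.2]
force: [1.1, 0.6, -0.3]
width: 0.3
[ 0.02  0.4  -0.28  1.97  0.15  0.79  2.17]
target [ 558.3 -103.2  200. ] shift cm [  8.42 -16.24   3.15] rz -0.3
```

```bash
python3 -m jog '{"angular":[[0,0,0],[0,0,0],[0,0,0],[0,0,0],[0,0,0]],"travel":[[2.2,-4.2,0],[4.4,-8.5,0],[6.6,-12.7,0.5],[8.4,-16.2,3],[8.4,-16.2,5.6]],"fingers":[1,1,1,1,1]}'; python3 -m jog '{"angular":[[0,0,0],[0,0,0]],"travel":[[0,0,0],[0,0,0]],"fingers":[1,1]}'; python3 - <<'E'
from h import *
print(read_state()['qpos'].round(2));plan((552.9,-69.7),-125.8,24,24,121)
a=crop("top",295,204,35);b=crop("scene",240,195,45)
cv2.imwrite("pics/c2.png",cv2.convertScaleAbs(np.hstack([a,b]),alpha=1.5))
E
```

```text
clock: 2.12
eef_pos: [558.4, -105.5, 174.6]
tool_rot: [-3.139, -0.001, -2.208]
force: [-0.5, 0.5, -0.1]
width: -0.1
clock: 2.38
eef_pos: [557.7, -100.3, 176.1]
tool_rot: [-3.141, 0.001, -2.201]
force: [0.4, 0.3, 0.5]
width: 0.3
[ 0.28  0.58 -0.23  1.81  0.18  0.77  2.47]
target [ 558.3 -103.2  121. ] shift cm [ 0.2  -0.22  5.51] rz -0.3
```

View pics/c2.png

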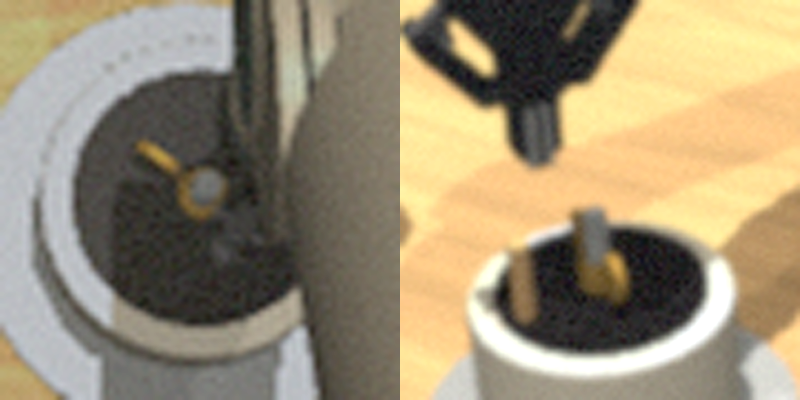

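The wrist view shows the closed tip at scene-crop (538,160), on the free side between the wing and the dowel. I'm descending behind the wing.

```bash
python3 -m jog '{"angular":[[0,0,0],[0,0,0],[0,0,0],[0,0,0],[0,0,0]],"travel":[[0.2,-0.2,1.5],[0.2,-0.2,3],[0.2,-0.2,4.5],[0.2,-0.2,5.5],[0.2,-0.2,5.5]],"fingers":[1,1,1,1,1]}'; python3 - <<'E'
from h import *
s=read_state();print(s['force'],s['torque']);plan((552.9,-69.7),-125.8,24,14,121)
# arc rows: nut centre in the tool frame (-24,14.5) mm
c=np.array([-2.4,1.45])
for t in (8,16,24,32,40,48,50):
    a=np.radians(t);R=np.array([[np.cos(a),-np.sin(a)],[np.sin(a),np.cos(a)]]);print(t,(c-R@c).round(2))
E
```

```text
clock: 3.1
eef_pos: [556.9, -103.5, 119.1]
tool_rot: [3.14, -0.001, -2.202]
force: [-0.7, -0.6, 0.3]
width: 0.0
[-0.65728635 -0.58919789  0.25100465] [0.03195856 0.0482894  0.01514906]
target [550.2 -97.4 121. ] shift cm [-0.1   0.91 -0.19] rz -0.4
8 [0.18 0.35]
16 [0.31 0.72]
24 [0.38 1.1 ]
32 [0.4  1.49]
40 [0.37 1.88]
48 [0.28 2.26]
50 [0.25 2.36]
```

```bash
python3 -m jog '{"angular":[[0,0,0],[0,0,0],[0,0,0],[0,0,0]],"travel":[[0,0.3,-0.1],[0,0.6,-0.1],[0,0.9,-0.1],[0,0.9,-0.1]],"fingers":[1,1,1,1]}'; python3 -m jog '{"angular":[[0,0,6],[0,0,12],[0,0,18],[0,0,24],[0,0,30]],"travel":[[0.14,0.26,0],[0.25,0.53,0],[0.34,0.81,0],[0.38,1.1,0],[0.4,1.39,0]],"fingers":[1,1,1,1,1]}';  python3 - <<'E'
from h import *
plan((552.9,-69.7),-155.8,24,14.5,120.5)
b=crop("scene",240,195,45);a=crop("top",295,204,35)
cv2.imwrite("pics/c3.png",cv2.convertScaleAbs(np.hstack([a,b]),alpha=1.5))
E
```

```text
clock: 3.6
eef_pos: [550.8, -98.6, 121.8]
tool_rot: [-3.14, 0.0, -2.202]
force: [0.3, -0.6, 1.4]
width: -0.0
clock: 4.22
eef_pos: [537.1, -94.3, 121.7]
tool_rot: [-3.14, 0.0, -2.73]
force: [0.3, -2.6, 1.5]
width: -0.1
target [537.  -92.8 120.5] shift cm [-0.05  0.15  0.12] rz -0.6
```

View pics/c3.png

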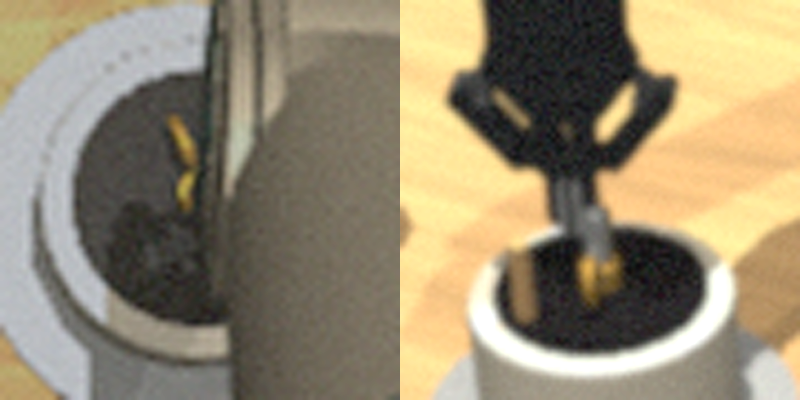

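The far wing has turned from about 54° to 24°, as commanded, with a light push of about 3 N. I'll continue the arc.

```bash
python3 -m jog '{"angular":[[0,0,8],[0,0,16],[0,0,24],[0,0,32],[0,0,40]],"travel":[[0.16,0.38,0],[0.27,0.78,0],[0.34,1.17,0],[0.36,1.56,0],[0.33,1.95,0]],"fingers":[1,1,1,1,1]}';  python3 -c "
from h import *
plan((552.9,-69.7),-195.8,24,14.5,121)"
```

```text
clock: 4.95
eef_pos: [525.2, -77.5, 121.3]
tool_rot: [-3.141, -0.001, 2.857]
force: [-1.8, -3.1, 0.9]
width: -0.1
target [525.9 -77.1 121. ] shift cm [-0.05  0.05  0.03] rz -0.5
```

```bash
python3 -m jog '{"angular":[[0,0,8],[0,0,16],[0,0,24],[0,0,32],[0,0,40]],"travel":[[0.16,0.36,0],[0.28,0.74,0],[0.35,1.13,0],[0.37,1.52,0],[0.34,1.91,0]],"fingers":[1,1,1,1,1]}';  python3 -c "
from h import *
plan((552.9,-69.7),-235.8,24,14.5,121)"; python3 -m jog '{"angular":[[0,0,8],[0,0,16],[0,0,24],[0,0,32],[0,0,40]],"travel":[[0.16,0.36,0],[0.28,0.74,0],[0.35,1.13,0],[0.37,1.52,0],[0.34,1.91,0]],"fingers":[1,1,1,1,1]}';  python3 -c "
from h import *
plan((552.9,-69.7),-275.8,24,14.5,121);print(read_state()['qpos'].round(2))"
```

```text
clock: 5.58
eef_pos: [526.7, -57.5, 121.1]
tool_rot: [-3.14, -0.002, 2.159]
force: [-2.6, -1.0, 1.2]
width: 0.1
target [527.4 -58.  121. ] shift cm [-0.08  0.04  0.  ] rz -0.5
clock: 6.2
eef_pos: [540.5, -43.3, 120.8]
tool_rot: [-3.138, -0.001, 1.461]
force: [-2.4, 1.2, 0.8]
width: -0.2
target [540.9 -44.4 121. ] shift cm [-0.1   0.05 -0.02] rz -0.5
[-0.32  0.7   0.55  1.93 -0.57  0.68  0.47]
```

```bash
python3 -m jog '{"angular":[[0,0,8],[0,0,16],[0,0,24],[0,0,32],[0,0,40]],"travel":[[0.14,0.36,0],[0.26,0.74,0],[0.33,1.13,0],[0.35,1.52,0],[0.32,1.91,0]],"fingers":[1,1,1,1,1]}';  python3 -c "
from h import *
plan((552.9,-69.7),-315.8,24,14.5,121)"; python3 -m jog '{"angular":[[0,0,8],[0,0,16],[0,0,24],[0,0,32],[0,0,40]],"travel":[[0.14,0.36,0],[0.26,0.74,0],[0.33,1.13,0],[0.35,1.52,0],[0.32,1.91,0]],"fingers":[1,1,1,1,1]}';  python3 - <<'E'
from h import *
plan((552.9,-69.7),-355.8,24,14.5,121);print(read_state()['qpos'].round(2))
b=crop("scene",240,195,45);a=crop("top",295,204,35)
cv2.imwrite("pics/c4.png",cv2.convertScaleAbs(np.hstack([a,b]),alpha=1.5))
E
```

```text
clock: 6.82
eef_pos: [560.2, -41.2, 120.7]
tool_rot: [-3.137, 0.0, 0.764]
force: [-1.9, 1.8, 1.3]
width: -0.1
target [560.  -42.6 121. ] shift cm [-0.11  0.08 -0.03] rz -0.4
clock: 7.45
eef_pos: [576.6, -52.4, 120.7]
tool_rot: [-3.138, 0.001, 0.066]
force: [0.1, 2.8, 0.0]
width: -0.2
target [575.8 -53.5 121. ] shift cm [-0.09  0.1  -0.04] rz -0.4
[-0.48  0.87  0.92  1.84 -0.89  0.91 -0.64]
```

View pics/c4.png

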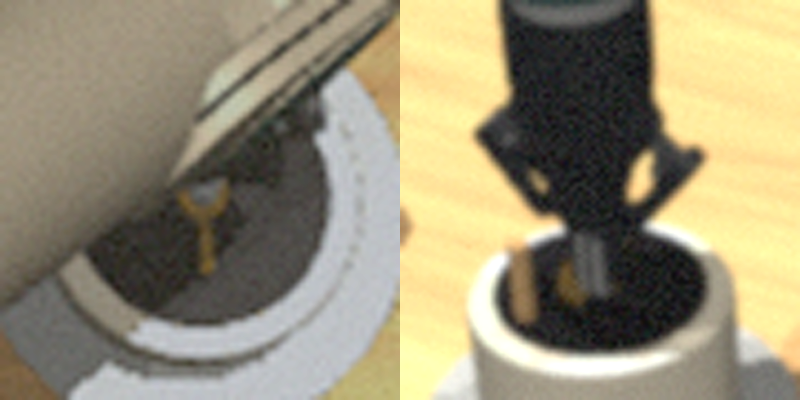

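The near wing now points straight at the robot (top crop (207,265)), so about 29° is left. I'll finish in small steps and watch the force.

```bash
python3 -m jog '{"angular":[[0,0,5],[0,0,10],[0,0,15],[0,0,20],[0,0,24]],"travel":[[0.09,0.22,0],[0.17,0.46,0],[0.23,0.7,0],[0.28,0.94,0],[0.3,1.13,0]],"fingers":[1,1,1,1,1]}'; python3 -c "
from h import *
plan((552.9,-69.7),-379.8,24,14.5,121)";  python3 -m jog '{"angular":[[0,0,2],[0,0,3],[0,0,3]],"travel":[[0.03,0.1,0],[0.04,0.16,0],[0.04,0.16,0]],"fingers":[1,1,1]}';python3 -m jog '{"angular":[[0,0,2],[0,0,2]],"travel":[[0.03,0.1,0],[0.03,0.1,0]],"fingers":[1,1]}'
```

```text
clock: 8.18
eef_pos: [581.1, -64.3, 120.8]
tool_rot: [-3.139, 0.001, -0.349]
force: [1.7, 2.2, -1.3]
width: -0.2
target [580.4 -64.2 121. ] shift cm [-0.07  0.02 -0.02] rz -0.2
clock: 8.55
eef_pos: [581.5, -65.1, 120.8]
tool_rot: [-3.138, 0.0, -0.4]
force: [3.3, 4.9, -2.5]
width: 0.3
clock: 8.8
eef_pos: [581.9, -65.3, 120.8]
tool_rot: [-3.137, 0.0, -0.434]
force: [5.7, 6.1, -2.8]
width: -0.1
```

The force has climbed to 8 N and the tip no longer advances, so it's on the stop. I'll back off, rise and check.

```bash
python3 -m jog '{"angular":[[0,0,0],[0,0,0],[0,0,0],[0,0,0],[0,0,0]],"travel":[[0,-0.4,0],[0,-0.9,0],[0,-0.9,-2],[0,-0.9,-6],[0,-0.9,-11]],"fingers":[1,1,1,1,1]}'; python3 -m jog '{"angular":[[0,0,0],[0,0,0],[0,0,0],[0,0,0],[0,0,0]],"travel":[[0,-5,0],[0,-10,0],[0,-15,0],[0,-20,0],[0,-25,0]],"fingers":[1,1,1,1,1]}'; python3 -m jog '{"angular":[[0,0,0],[0,0,0],[0,0,0]],"travel":[[0,-3,0],[0,-3,0],[0,-3,0]],"fingers":[1,1,1]}'; python3 - <<'E'
from h import *
b=crop("scene",240,215,40);a=crop("top",295,204,25)
cv2.imwrite("pics/c5.png",cv2.convertScaleAbs(np.hstack([a,b]),alpha=1.5))
E
```

```text
clock: 9.43
eef_pos: [583.4, -61.0, 233.2]
tool_rot: [3.14, 0.001, -0.44]
force: [0.6, 0.7, -0.1]
width: 0.0
clock: 10.05
eef_pos: [691.1, 166.7, 233.1]
tool_rot: [3.141, -0.002, -0.44]
force: [0.2, -0.1, -0.4]
width: 0.3
clock: 10.42
eef_pos: [703.0, 191.2, 232.4]
tool_rot: [3.14, -0.001, -0.441]
force: [0.2, -0.2, -0.7]
width: -0.2
```

View pics/c5.png

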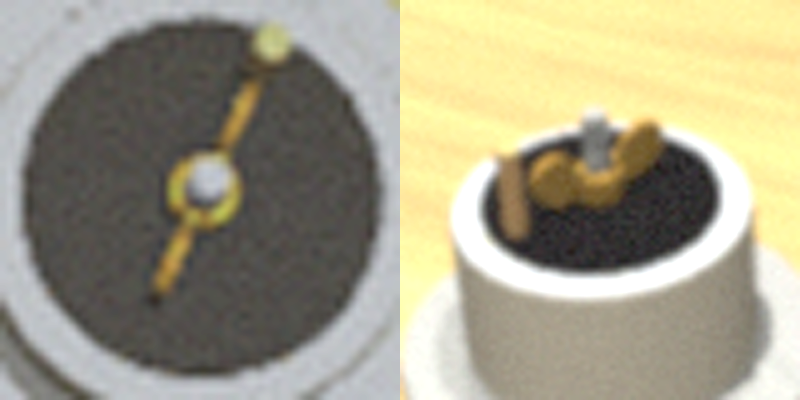

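The wings now point at the dowel: ends at crop (157,293) and (255,88) give about -25.5°, against -25.1° for the dowel. The rod and dowel are at the same pixels as before, so the stand has not moved.

```bash
python3 -c "
from cell import *
print(finish_job())"
```

```text
the job is handed in; nothing more can be done
None
```

The wing nut is tight against its stop, and I handed the job in at about 10.5 s on the robot's clock. With the fingers shut, I pushed one wing clockwise in a single sweep of about 260° (done in short moves), from about 1.76 rad to the stop. The sweep never had to pass the dowel, so I didn't need repeated strokes.

- **Tightness:** in the last picture the wing line is at about -25.5° and the dowel direction at -25.1°, so the nut is well within the 0.2 rad allowed. At the end the push force rose from about 3 N to 8 N and the tip stopped advancing.
- **Stand:** the rod and dowel show at the same pixels as before, so it has not visibly moved.
- **Robot:** it ended about 300 mm away from the stand at 232 mm height, with force readings under 1 N.
- **Not measured:** I did not re-check the tub, nozzle and jar in a final picture. The only low moves were at the stand, and no unexpected force showed up.

No check failed or disagreed.

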